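Tea at the desk: find the full tin

ROBOT

A 6-joint arm with a two-finger parallel gripper is mounted at the origin on the work surface; the furniture and walls round the work are solid. World frame = base frame: x ahead of the robot, y to its left, z up, the work surface at z = 0. Lengths are in m, angles in rad, forces in N, time in s.
With the tool pointing down it reaches from about 0.35 to 1 m from the base axis. Payload 7.1 kg.
Tool frame: the origin (TCP) lies at the very end of the fingers, on their centre line; the grasp point (between the pads) lies 19 mm behind it; z points along the fingers, y is the line along which they close (so a half turn about z gives the same grasp; the last joint's range is limited). The gripper opens to 85 mm and grips with 20 to 120 N. Pads are 22 mm wide; open, the fingers measure 114 mm over their backs; the gripper's body (76 mm by 85 mm) begins 54 mm behind the grasp point. The pads swing forward as they close: fully open they stand 13 mm farther back than shut.
Start: joints at [1.286, 0.423, 1.63, -0, 1.089, -0.019], TCP at [0.164, 0.603, 0.231] pointing down, gripper open.
Joint ranges: [-3, 3], [-0.9, 2.11], [0.09, 2.58], [-1.31, 4.45], [0.11, 2.69], [-2.54, 2.54]. Speed limits (rad/s): [2.39, 2.39, 3.01, 3.14, 3.14, 3.14].

INTERFACE

Orientations are given as a rotation vector (axis times angle).
In Python, from plant import get_state, vision, job gives the robot as it stands.
- The arm moves only by the tool carry_out, never from a script. Its argument "deltas" is a list of rows, each a list of 7 numbers: the opening, from -1 (shut) to 1 (fully open), then the shift along the tool's x, y, z in mm, then the turn, a rotation vector about the tool's x, y, z in degrees. In form: [[gripper, dx, dy, dz, wx, wy, wz], ...]. A call has 1 to 10 rows; each row is the pose to reach, as a shift and turn from the pose commanded when the call began, along the tool's axes at that moment; what a row does not reach only later rows make up. A row lasts 1/8 s, in which the tool goes at most 62.5 mm and 10.7 degrees, less where a joint would pass 70% of its speed; a pose out of reach is approached as far as the arm can. A call with a gripper value outside its range is refused whole. The fingers move at their own pace and stop on an object; "squeeze" is the grip in N (left out, the last holds). Time passes only in rows, so rows that repeat a pose let the fingers close. It gives the time, the measured TCP pose, the force, the opening and the grip force at its end, in the units of the state.
- get_state(): the state, without advancing time (a new reading comes with each control period).
- vision.read_camera(name): name is "side" or "top"; returns a dict with "color" (400x640x3 uint8, red, green, blue), "z_map" (400x640 float32, m along the optical axis (not along the pixel's ray), 0 where there is no reading), "fovy" (degrees; the focal length in pixels is half the picture's height over the tangent of half this angle, whatever the lens; pixels are square), "cx", "cy" (the principal point, pixels), "eye" and "rotation" of the camera in the world. Camera axes: x right, y down, z forward; pixel columns grow to the right and rows downward; lengths in m; the calibration is good to about 2 mm. A picture is of the moment at which its call begins.
- job.hand_in(): hands the job in; it is judged then, once.
The state is a dict: "time_s": time; "q": joint angles; "dq": joint speeds; "joint_torque": joint torques, N m; "tool_pos": TCP position; "tcp_rot": TCP orientation; "contact_force": force on the tool from outside, world axes, zero at the start; "torque": the same for the moment, N m; "width": finger opening in m; "finger_force": force on a finger pad.
Only numpy, scipy, OpenCV 4.12 (cv2) and the standard library are available. Lean on these libraries where they do the work, as an engineer would, in place of code of your own. Each camera call takes 0.05 s, during which the arm holds its last target. There are 200 camera calls.

TASK

Get ready to make tea: lift the teapot off its wooden stand by its overhead handle, set it down upright in the middle of the round coaster and let go. Then, going from left to right as the robot sees them, lift each of the three identical tea tins in turn about 5 cm straight up from its place on the tray to feel its weight, putting the lighter ones back upright where they stood; one tin is clearly heavier than the other two. Finish holding that heaviest tin up in the gripper, upright and still, at least 15 cm clear of the desk with the other two back in place (the program ends while holding it), and leave everything else on the desk undisturbed.

Things in the scene. Friction and masses are not known exactly. Their poses are not given: they have to be found in the camera images.
- teapot_handle (a point): centre of the dark steel teapot's level wooden handle grip, 16 mm thick, 56 mm long along this frame's y; on the pot's axis, 152 mm above its underside; z up, +y to the spout. Pot 96 mm wide, foot 68 mm; spout reaches 75 mm out, 74 mm up; thin side wires 46 mm either side; lid knob ends 98 mm up. 0.55 kg, loose, on the stand at first
- stand_top (a point): centre of the top of the fixed round wooden stand, 110 mm across, 30 mm high; it may be to the left or right of the coaster
- coaster_top (a point): centre of the top of the fixed round leather coaster, 96 mm across, its top 6 mm above the desk
- tray: fixed flat wooden tray, 110 mm (x) by 390 mm (y), rim 16 mm high and 6 mm thick; origin at the centre of its underside, y along its length to the robot's left. The tins stand on its floor, 6 mm above the desk, at y = +130 (left), 0 (middle) and -130 mm (right), on its middle line
- tin_1_center (a point): closed plain steel tea tin, smooth upright cylinder 60 mm in diameter, 84 mm high; one of three that look exactly alike and stand in a row on the tray, in any order. One of the three weighs 0.42 to 0.53 kg, the other two 0.14 to 0.18 kg. This point is its centre, 42 mm above its underside; z is up along its axis
- tin_2_center (a point): closed plain steel tea tin, smooth upright cylinder 60 mm in diameter, 84 mm high; one of three that look exactly alike and stand in a row on the tray, in any order. One of the three weighs 0.42 to 0.53 kg, the other two 0.14 to 0.18 kg. This point is its centre, 42 mm above its underside; z is up along its axis
- tin_3_center (a point): closed plain steel tea tin, smooth upright cylinder 60 mm in diameter, 84 mm high; one of three that look exactly alike and stand in a row on the tray, in any order. One of the three weighs 0.42 to 0.53 kg, the other two 0.14 to 0.18 kg. This point is its centre, 42 mm above its underside; z is up along its axis
- desk_clock: bystander, to be left alone: small round brass clock on a walnut foot, 35x80x87 mm, at the back right; origin at the centre of its underside
- mug: bystander, to be left alone: white mug with a handle, 84x123x91 mm, at the left; origin at the centre of its underside
- binder_clip: bystander, to be left alone: black spring clip standing on its jaws, 32x31x43 mm, between the stand and the coaster; origin at the centre of its underside
- ink_bottle: bystander, to be left alone: square ink bottle with a black cap, 49x48x58 mm, at the left; origin at the centre of its underside
- eraser: bystander, to be left alone: eraser, 21x52x12 mm, at the right; origin at the centre of its underside
There are look-alikes about, which are no part of the job. What is shaped like the part that bears tin_2_center but orange is not meant.

How it is judged:
By the outcome, as a careful person would: the job done as asked, in the order asked, and still so for the second after the job is handed in, while the arm keeps its last pose, push and grip.
It also fails if it takes over 70 s, if anything falls off the work surface, if the arm or the gripper's body presses on something with over 40 N, if the wrist force passes 120 N, or if a joint passes its speed limit or range.

## Working session

There is one attempt and no reset: what is moved stays moved. The work goes in short steps, Python scripts to look and compute and a tool call to move; the robot and the scene stay as the last step left them, time stands still between calls to the robot, and variables do not carry over. Pictures are saved under pics/ and viewed, at most 10 in all, crops included, and the job is handed in when it is done.

Besides the shell and the picture viewer there is one more tool, called after "Emit:" as name(argument=value, ...), one argument or row to a line, values as JSON. carry_out: Moves the arm, as the interface text tells. Its arguments: {"type":"object","properties":{"deltas":{"type":"array","items":{"type":"array","items":{"type":"number"}}},"squeeze":{"type":"number"}},"required":["deltas"]}

```bash
mkdir -p pics; cat > h.py <<'E'
import numpy as np, cv2
from plant import get_state, vision, job
def cam(n):
    c=vision.read_camera(n); c['f']=200/np.tan(np.radians(c['fovy'])/2); return c
def ray(c,u,v):
    return np.array(c['rotation'])@np.array([(u-c['cx'])/c['f'],(v-c['cy'])/c['f'],1])
def onz(c,u,v,z):
    d=ray(c,u,v); e=np.array(c['eye']); return e+d*(z-e[2])/d[2]
def pts(c):
    v,u=np.mgrid[:400,:640]; z=c['z_map']
    p=np.stack([(u-c['cx'])/c['f']*z,(v-c['cy'])/c['f']*z,z],-1)
    return p@np.array(c['rotation']).T+np.array(c['eye'])
def save(c,name,s=1,crop=None):
    im=c['color'][:,:,::-1]
    if crop: x0,y0,x1,y1=crop; im=im[y0:y1,x0:x1]
    cv2.imwrite('pics/'+name,cv2.resize(np.ascontiguousarray(im),None,fx=s,fy=s))
E
python3 - <<'E'
from h import *
for n in('top','side'):
    c=cam(n); save(c,n+'0.png',1.25); print(n,c['eye'],c['f'],c['cx'],c['cy'],np.round(c['rotation'],3).tolist())
print(get_state())
E
```

```text
top [0.39386568 0.07572657 1.25679684] 449.10220404862116 319.8020810810033 203.4234238565011 [-2.21, 2.204, -0.063]
side [ 0.4858378  -0.91841232  0.70017868] 446.74437118708306 321.6360994308048 201.2828890583035 [-2.081, -0.028, 0.037]
{'time_s': 0.1, 'q': array([ 1.28600236e+00,  4.23745947e-01,  1.63061720e+00, -5.98553669e-06,
        1.08862688e+00, -1.90010112e-02]), 'dq': array([-1.33978927e-03, -8.87252666e-04, -2.22911630e-03, -5.69680827e-05,
       -2.32051207e-03, -1.45799537e-04]), 'joint_torque': array([ 2.45190961e-06, -5.58427227e+01, -2.82446355e+01, -7.91199409e-05,
        3.07764254e-03,  2.30635965e-05]), 'tool_pos': array([0.16400742, 0.60257583, 0.23063355]), 'tcp_rot': array([-4.16246967e-01, -3.11368633e+00,  2.17083617e-03]), 'contact_force': array([ 0.37283118, -0.25425338,  0.16729574]), 'torque': array([-0.01803421,  0.06891653,  0.01154751]), 'finger_force': 0.0, 'width': 0.0853988859859525}
```

View pics/top0.png

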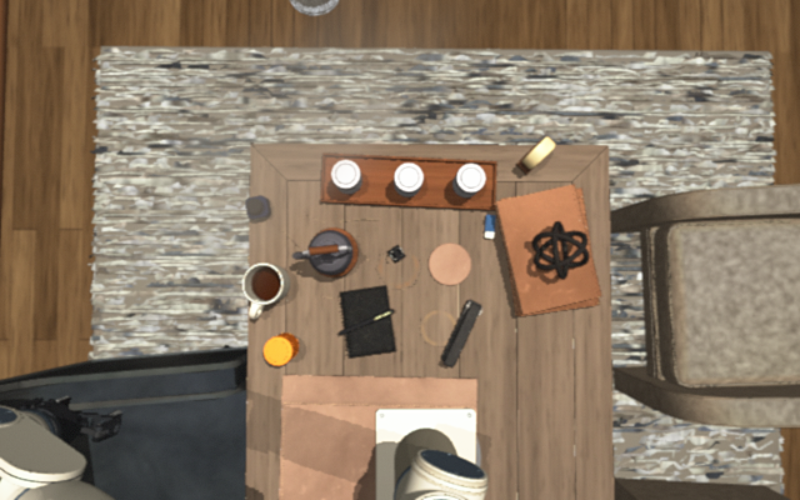

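View pics/side0.png

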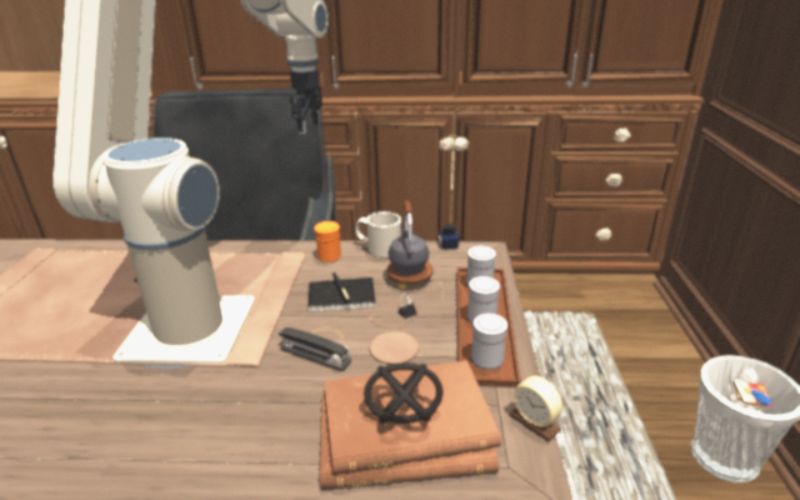

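The top picture (800x500 view) shows the teapot on its stand at (330,252), spout to the left, and the coaster at (450,264) with faint ring stains at (437,327) and (400,268). The steel tins are at (346,174), (409,178) and (470,180) on the tray. The clip is at (396,254) and the orange decoy tin is at (280,350).

Look-alikes: the orange tin at (280,350) is rejected by its colour, the ring stains are rejected because they aren't a leather disc, and the mug at (264,285) is a bystander.

```bash
sed -i "s|c=vision.read_camera(n);|c=vision.read_camera(n); c['rotation']=cv2.Rodrigues(np.array(c['rotation'],float))[0];|" h.py
python3 - <<'E'
from h import *
for n in('top','side'):
    c=cam(n); P=pts(c); Z=P[...,2]; X=P[...,0];Y=P[...,1]
    ok=c['z_map']>0
    if n=='top': save(c,'crop1.png',4,(190,110,390,250))
    print(n,'desk z',np.median(Z[ok&(abs(Z)<.03)]))
    # tins
    m=ok&(Z>.08)&(Z<.105)&(X>.6)&(X<.9)&(abs(Y)<.5)
    k,l,s,ce=cv2.connectedComponentsWithStats(m.astype(np.uint8))
    for i in range(1,k):
        if s[i,4]>60:
            w=l==i; print('tin',s[i],P[w].mean(0).round(4),Z[w].max(), X[w].min(),X[w].max(),Y[w].min(),Y[w].max())
    w=ok&(Z>.15)&(Z<.22)&(X>.4)&(X<.7)&(Y>0)&(Y<.4)
    q=P[w]; print('handle',len(q),q.mean(0),q.min(0),q.max(0))
    if len(q)>5: print(cv2.fitLine(q[:,:2].astype(np.float32),cv2.DIST_HUBER,0,.01,.01).ravel())
    # coaster
    hsv=cv2.cvtColor(c['color'],cv2.COLOR_RGB2HSV)
    u0,v0=(360,211) if n=='top' else (315,278)
    ref=hsv[v0-3:v0+4,u0-3:u0+4].reshape(-1,3).mean(0); print(ref)
    m=(abs(hsv.astype(float)-ref)<[6,35,35]).all(-1).astype(np.uint8)
    m=cv2.morphologyEx(m,cv2.MORPH_OPEN,np.ones((3,3)))
    k,l,s,ce=cv2.connectedComponentsWithStats(m); i=l[v0,u0]
    print('coaster',s[i],ce[i],onz(c,*ce[i],.006))
E
```

```text
top desk z 0.002337797539248454
tin [425 110  18  19 176] [ 0.6664 -0.2415  0.0857] 0.0922327365428166 0.6444098001670502 0.6929149520925485 -0.26552274004139154 -0.21935333092419282
tin [265 128  23  16 307] [0.6181 0.1735 0.092 ] 0.1007644112703332 0.6001624593808 0.641766171151642 0.14439860132755133 0.20229854292333826
tin [315 131  23  14 248] [0.6154 0.042  0.0916] 0.10079915491881963 0.6000924314638092 0.6343684918616359 0.013576269467237369 0.07139294392013364
tin [365 131  23  14 244] [ 0.6152 -0.0886  0.0916] 0.0973659993898357 0.6000527598016443 0.6343657598625669 -0.11784035541780707 -0.05920278443718974
handle 197 [0.44859613 0.2041496  0.18615107] [0.43774345 0.16174941 0.15231769] [0.45933307 0.24853529 0.19702737]
[ 0.12151234 -0.99258995  0.44859612  0.2041496 ]
[ 11.87755102  98.95918367 217.57142857]
coaster [343 194  34  34 891] [359.51851852 210.64085297] [ 0.4274609  -0.05362562  0.006     ]
side desk z 0.0006829855532801687
tin [380 198  16  14 176] [0.6194 0.1616 0.0889] 0.09378349703879485 0.6004129338353236 0.6421667737191978 0.1363236028599616 0.19800485166155457
tin [384 222  15  16 194] [0.6161 0.0305 0.0893] 0.0936678955126602 0.6002584493815353 0.6357422467546512 0.0037239208893676823 0.06702206559307111
tin [388 251  18  20 254] [ 0.6157 -0.0993  0.0894] 0.09438475658495182 0.6002041566421962 0.6362231048026029 -0.12307647716888159 -0.06402668450461169
tin [419 301  26  18 242] [ 0.6689 -0.2493  0.0846] 0.089095464537022 0.6458054425979536 0.6927184112255957 -0.2692455023485061 -0.22251944330031903
handle 94 [0.45149762 0.18481469 0.18079134] [0.44118461 0.15417127 0.15007473] [0.45905152 0.22871122 0.19086229]
[ 0.12043089 -0.99272174  0.45115423  0.18623766]
[ 13.14285714  84.75510204 231.55102041]
coaster [ 249  255  115   35 1621] [310.05181986 274.66317088] [ 0.41601128 -0.04827558  0.006     ]
```

View pics/crop1.png

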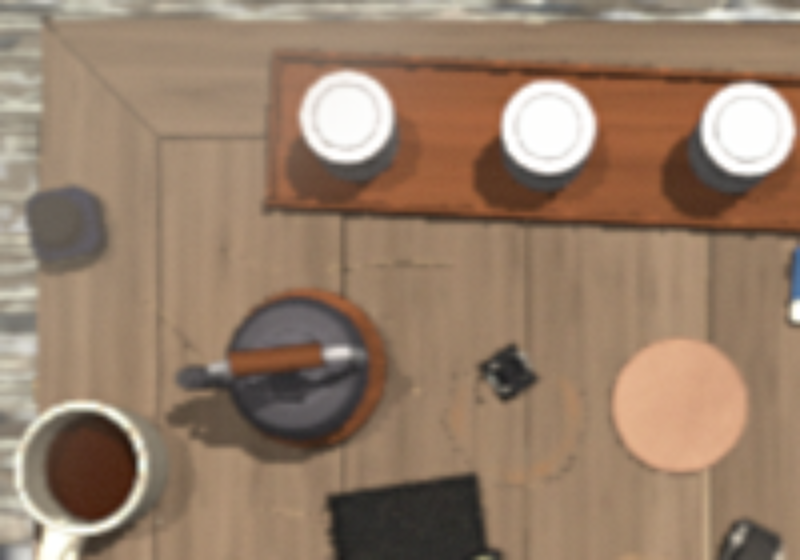

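```bash
cat > m.py <<'E'
from h import *
c=cam('top'); hsv=cv2.cvtColor(c['color'],cv2.COLOR_RGB2HSV)
def blob(m,roi,z,amin=60):
    x0,y0,x1,y1=roi; k=np.zeros(m.shape,np.uint8); k[y0:y1,x0:x1]=m[y0:y1,x0:x1]
    n,l,s,ce=cv2.connectedComponentsWithStats(k)
    for i in range(1,n):
        if s[i,4]>amin:
            p=onz(c,*ce[i],z); vv,uu=np.nonzero(l==i)
            q=np.array([onz(c,a,b,z)[:2] for a,b in zip(uu,vv)],np.float32)
            print(s[i],ce[i].round(1),p.round(4),cv2.minAreaRect(q))
if __name__=='__main__':
    H,S,V=hsv[...,0],hsv[...,1],hsv[...,2]
    print('tins');blob((S<30)&(V>215),(255,120,395,165),.09)
    print('handle');blob(((H<14)&(S>110)),(244,190,274,206),.186,20)
    print('stand'); blob((H<12)&(S>110),(240,180,292,226),.03,20)
    print('clip');blob(V<75,(305,190,328,212),.03,15)
    print('tray');blob((H<12)&(S>110),(255,120,400,170),.006,300)
    s=get_state(); R=cv2.Rodrigues(s['tcp_rot'])[0]; print(R.round(3))
E
python3 m.py
```

```text
tins
[265 128  23  22 391] [276.2 138.7] [0.6126 0.1727 0.09  ] ((0.613213300704956, 0.17330355942249298), (0.05527191236615181, 0.05741241201758385), 0.304228812456131)
[316 131  23  22 397] [326.7 141.4] [0.6063 0.0408 0.09  ] ((0.6059809327125549, 0.039985716342926025), (0.055334560573101044, 0.057612501084804535), 0.2606756091117859)
[366 131  22  22 391] [376.5 141.7] [ 0.606  -0.0899  0.09  ] ((0.6066157817840576, -0.0898052453994751), (0.055423539131879807, 0.05527310073375702), 0.2603800594806671)
handle
[247 196  24   8 131] [258.5 199.4] [0.4487 0.206  0.186 ] ((0.4484240412712097, 0.20597194135189056), (0.013973651453852654, 0.05410825088620186), 6.5408782958984375)
stand
[258 182  29  40 199] [277.4 201. ] [0.4527 0.1734 0.03  ] ((0.452285498380661, 0.18605998158454895), (0.10790112614631653, 0.07244270294904709), 5.201072692871094)
[247 196  24   8 120] [258.9 199.4] [0.4567 0.224  0.03  ] ((0.4563724100589752, 0.22494684159755707), (0.016009431332349777, 0.06199103221297264), 6.540927886962891)
clip
[310 197  14  13  83] [316.9 202.7] [0.4481 0.0655 0.03  ] ((0.44765982031822205, 0.06679403781890869), (0.028926273807883263, 0.025765251368284225), 35.64668273925781)
tray
[ 257  124  140   45 3249] [331.6 147.4] [0.6046 0.0244 0.006 ] ((0.6108806133270264, 0.03649052977561951), (0.39054831862449646, 0.11186937242746353), 87.46456909179688)
[[-0.965  0.263 -0.   ]
 [ 0.263  0.965 -0.001]
 [ 0.    -0.001 -1.   ]]
```

Emit:
carry_out(
  deltas=[
    [1,-379,-308,-20,0,0,68],
    [1,-379,-308,-20,0,0,68],
    [1,-379,-308,-20,0,0,68],
    [1,-379,-308,-20,0,0,68],
    [1,-379,-308,-20,0,0,68],
    [1,-379,-308,-20,0,0,68],
    [1,-379,-308,-20,0,0,68],
    [1,-379,-308,-20,0,0,68],
    [1,-379,-308,-20,0,0,68],
    [1,-379,-308,-20,0,0,68],
  ],
  squeeze=60,
)

```text
time_s: 1.5
tool_pos: [0.4487, 0.2063, 0.2512]
tcp_rot: [-2.087, -2.347, 0.0]
contact_force: [0.2, -0.0, -0.2]
width: 0.0852
finger_force: 0.0
```

```bash
python3 - <<'E'
from h import *
c=cam('side'); save(c,'s1.png',5,(270,100,400,220))
P=pts(c);hsv=cv2.cvtColor(c['color'],cv2.COLOR_RGB2HSV)
print(c['eye'])
H,S,V=[hsv[...,i] for i in range(3)]
p=np.array([.449,.206,.182])
uv=lambda p:(lambda q:q[:2]/q[2]*c['f']+[c['cx'],c['cy']])(c['rotation'].T@(np.array(p)-c['eye']))
print('pred handle end near',uv([.452,.178,.182]),'centre',uv(p),'tcp',uv([.4487,.2063,.2512]))
E
```

```text
[ 0.4858378  -0.91841232  0.70017868]
pred handle end near [326.42325262 170.57844335] centre [325.60608329 166.23777012] tcp [325.23460913 142.74604299]
```

View pics/s1.png

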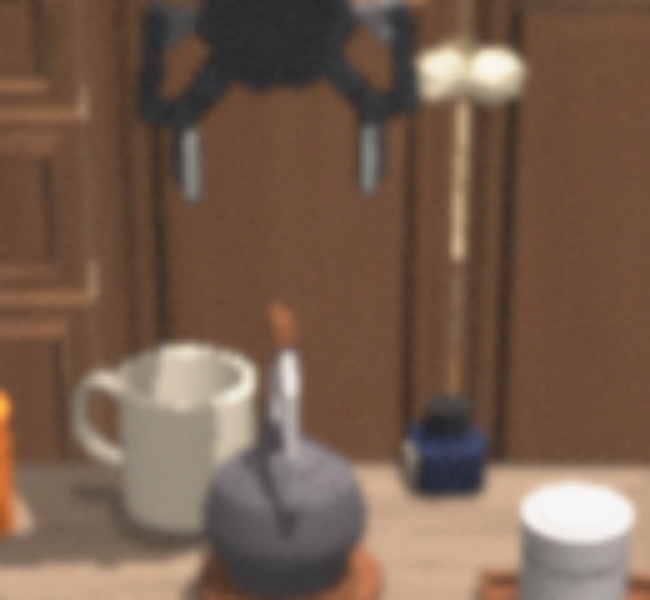

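The side crop shows the fingers at x=190 and 370 (centre 280) straddling the handle at (282,325), so the gripper is aligned and I can go down.

Emit:
carry_out(
  deltas=[
    [1,0,0,45,0,0,0],
    [1,0,0,75,0,0,0],
    [1,0,0,88,0,0,0],
    [1,0,0,88,0,0,0],
    [-1,0,0,88,0,0,0],
    [-1,0,0,88,0,0,0],
    [-1,0,0,88,0,0,0],
    [-1,0,0,88,0,0,0],
    [-1,0,0,88,0,0,0],
    [-1,0,0,88,0,0,0],
  ],
)

```text
time_s: 2.8
tool_pos: [0.4495, 0.2064, 0.1639]
tcp_rot: [2.086, 2.348, 0.002]
contact_force: [1.3, -1.3, 5.3]
width: 0.014
finger_force: 58.8
```

Emit:
carry_out(
  deltas=[
    [-1,0,0,-10,0,0,0],
    [-1,0,0,-25,0,0,0],
    [-1,0,0,-45,0,0,0],
    [-1,0,0,-60,0,0,0],
    [-1,0,0,-60,0,0,0],
    [-1,0,0,-60,0,0,0],
  ],
)

```text
time_s: 3.55
tool_pos: [0.4485, 0.2061, 0.2229]
tcp_rot: [-2.086, -2.348, 0.001]
contact_force: [1.0, -0.4, -5.7]
width: 0.014
finger_force: 59.1
```

```bash
python3 - <<'E'
from h import *
c=cam('side'); save(c,'s2.png',5,(270,90,400,210)); s=get_state();print(s['tool_pos'],s['contact_force'],s['torque'],cv2.Rodrigues(s['tcp_rot'])[0].round(3))
from m import *
H,S,V=hsv[...,0],hsv[...,1],hsv[...,2]
print('stand now'); blob((H<12)&(S>110),(240,180,292,226),.03,20)
E
```

```text
[0.44837881 0.20608612 0.22270391] [ 1.01066318 -0.00581938 -5.49524308] [ 0.04343882 -0.05518636 -0.02536486] [[-0.118  0.993 -0.001]
 [ 0.993  0.118 -0.001]
 [-0.    -0.001 -1.   ]]
stand now
[274 184  13  28 116] [281.3 196.8] [0.464  0.1628 0.03  ] ((0.46499496698379517, 0.162570983171463), (0.0779203251004219, 0.019379684701561928), 19.463857650756836)
```

View pics/s2.png

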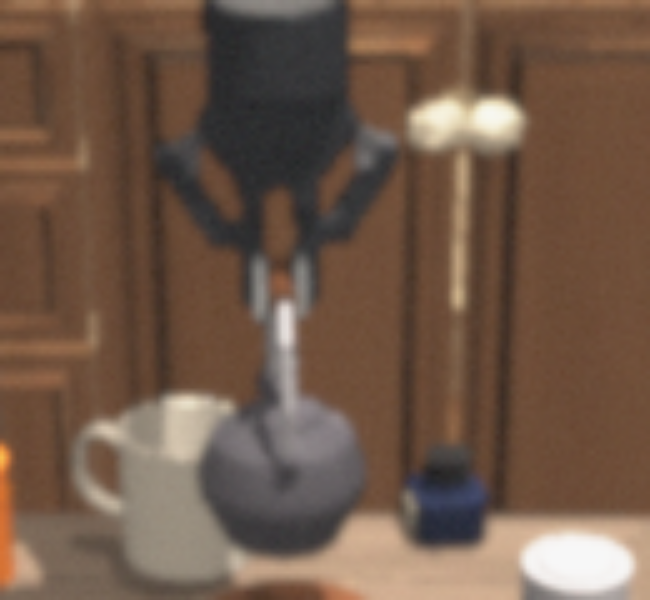

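The pot hangs upright with its handle centred in the pads at about (280,285) and clear of the stand. I'll carry it over the clip to the coaster.

Emit:
carry_out(
  deltas=[
    [-1,-15,-3,0,0,0,0],
    [-1,-45,-9,0,0,0,0],
    [-1,-85,-17,0,0,0,0],
    [-1,-125,-25,0,0,0,0],
    [-1,-165,-33,0,0,0,0],
    [-1,-205,-41,0,0,0,0],
    [-1,-235,-47,0,0,0,0],
    [-1,-250,-50,0,0,0,0],
    [-1,-256,-52,0,0,0,0],
    [-1,-256,-52,0,0,0,0],
  ],
)

```text
time_s: 4.9
tool_pos: [0.4273, -0.0539, 0.2232]
tcp_rot: [-2.087, -2.348, -0.0]
contact_force: [0.0, 1.0, -5.5]
width: 0.014
finger_force: 59.1
```

```bash
python3 - <<'E'
from h import *
c=cam('side'); save(c,'s3.png',4,(230,140,400,300)); s=get_state();print(s['tool_pos'],s['contact_force'],s['torque'])
# coaster ellipse in side view, restricted window, orange leather
hsv=cv2.cvtColor(c['color'],cv2.COLOR_RGB2HSV).astype(float)
ref=hsv[275:284,300:325].reshape(-1,3).mean(0)
m=(abs(hsv-ref)<[5,30,40]).all(-1).astype(np.uint8); w=np.zeros_like(m); w[260:293,285:345]=m[260:293,285:345]
w=cv2.morphologyEx(w,cv2.MORPH_OPEN,np.ones((3,3)))
n,l,st,ce=cv2.connectedComponentsWithStats(w); i=1+np.argmax(st[1:,4]); vv,uu=np.nonzero(l==i)
q=np.array([onz(c,a,b,.006)[:2] for a,b in zip(uu,vv)],np.float32)
print(ref,st[i],cv2.minEnclosingCircle(q),q.min(0),q.max(0))
E
```

```text
[ 0.4274342  -0.05352968  0.2232491 ] [ 0.79399004  0.5074199  -5.79156806] [ 0.05652258  0.00148232 -0.03650037]
[ 11.37333333  87.79111111 160.39555556] [310 260  35  15 319] ((0.4603140652179718, -0.013342523016035557), 0.04773014411330223) [ 0.41336575 -0.04525739] [0.4999987  0.01299683]
```

View pics/s3.png

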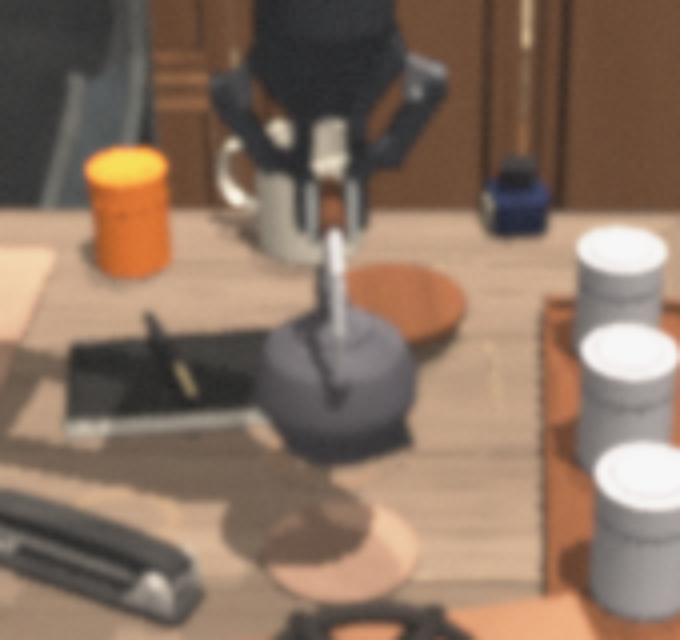

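```bash
python3 - <<'E'
from h import *
c=cam('side')
for v in (277,278,279): print(onz(c,315.1,v,.006))
print(onz(c,313.8,234,.06), 'foot edges')
uv=lambda p:(lambda q:q[:2]/q[2]*c['f']+[c['cx'],c['cy']])(c['rotation'].T@(np.array(p)-c['eye']))
print(uv([.4274,-.0535,.0716]), uv([.4274,-.0535,.242]),uv([.4274,-.0535,.006]))
for z in (.1,): 
  for a in (0,180): print(uv([.4274+.048*np.cos(np.radians(a)),-.0535,.13]))
E
```

```text
[ 0.42888844 -0.05709641  0.006     ]
[ 0.42907453 -0.06092484  0.006     ]
[ 0.42925949 -0.06472989  0.006     ]
[0.42141013 0.0513259  0.06      ] foot edges
[313.95063011 254.25520602] [312.16764224 190.95968171] [314.56485991 276.06017599]
[334.10330234 233.86499252]
[292.71398685 233.55203336]
```

The pot is directly above the coaster; coaster centre is at crop (340,552) and pot axis at 336. I'll lower it.

Emit:
carry_out(
  deltas=[
    [-1,0,0,15,0,0,0],
    [-1,0,0,40,0,0,0],
    [-1,0,0,62,0,0,0],
    [-1,0,0,76,0,0,0],
    [-1,0,0,81,0,0,0],
    [-1,0,0,83,0,0,0],
    [-1,0,0,84,0,0,0],
    [-1,0,0,84,0,0,0],
  ],
)

```text
time_s: 6.0
tool_pos: [0.4282, -0.0541, 0.1399]
tcp_rot: [2.086, 2.348, 0.002]
contact_force: [1.5, 0.6, -2.5]
width: 0.0141
finger_force: 59.4
```

Emit:
carry_out(
  deltas=[
    [-1,0,0,0.5,0,0,0],
    [-0.4,0,0,0.5,0,0,0],
    [-0.2,0,0,0.5,0,0,0],
    [0.2,0,0,0.5,0,0,0],
    [0.2,0,0,0.5,0,0,0],
    [0.2,0,0,-20,0,0,0],
    [0.2,0,0,-60,0,0,0],
    [0.5,0,0,-90,0,0,0],
    [1,0,0,-100,0,0,0],
    [1,0,0,-100,0,0,0],
  ],
)

```text
time_s: 7.25
tool_pos: [0.4275, -0.054, 0.2393]
tcp_rot: [2.086, 2.348, 0.001]
contact_force: [-0.9, 0.8, 0.7]
width: 0.0853
finger_force: 0.0
```

```bash
python3 - <<'E'
from h import *
import m
from m import blob,hsv
c=m.c; H,S,V=hsv[...,0],hsv[...,1],hsv[...,2]; s=get_state(); print(s['tool_pos'],s['contact_force'],s['q'].round(2))
print('handle'); blob(((H<14)&(S>110)),(335,190,385,215),.162,20)
im=c['color'][175:245,310:410]; a=cv2.resize(np.ascontiguousarray(im[:,:,::-1]),None,fx=4,fy=4)
c2=cam('side'); im=c2['color'][180:300,260:380]; b=cv2.resize(np.ascontiguousarray(im[:,:,::-1]),None,fx=3,fy=3)
o=np.zeros((360,760,3),np.uint8); o[:280,:400]=a; o[:,400:]=b; cv2.imwrite('pics/place.png',o)
E
```

```text
[ 0.42699232 -0.05397581  0.23854709] [-0.68863799  0.49581877 -0.08084558] [-0.15  0.12  2.03 -0.    0.99 -0.27]
handle
```

View pics/place.png

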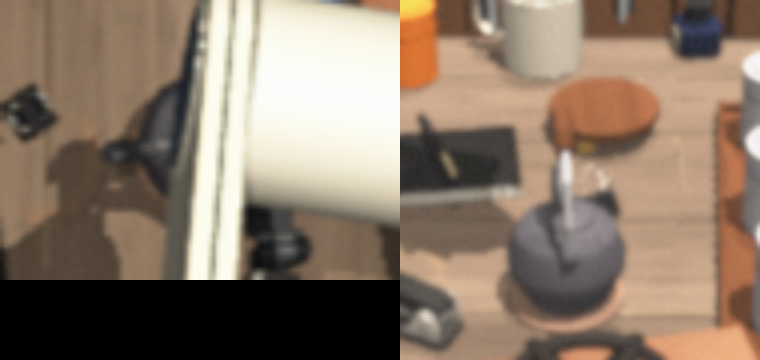

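The pot stands upright on the coaster (side panel, pot at (567,255), coaster rim visible all round). I'll check centring from the top once the arm clears. Next are the tins' side-view positions.

```bash
python3 - <<'E'
from h import *
c=cam('side'); hsv=cv2.cvtColor(c['color'],cv2.COLOR_RGB2HSV); S,V=hsv[...,1],hsv[...,2]
m=((S<35)&(V>215)).astype(np.uint8); m[:190]=0;m[290:]=0;m[:,:365]=0;m[:,420:]=0
n,l,s,ce=cv2.connectedComponentsWithStats(m)
for i in range(1,n):
    if s[i,4]>40:
        vv,uu=np.nonzero(l==i); q=np.array([onz(c,a,b,.09)[:2] for a,b in zip(uu,vv)],np.float32)
        print(s[i],onz(c,*ce[i],.09),cv2.minEnclosingCircle(q))
E
```

```text
[374 197  23  11 202] [0.61453106 0.16992619 0.09      ] ((0.6155902147293091, 0.17031604051589966), 0.032333336770534515)
[376 221  23  14 260] [0.60796355 0.0377668  0.09      ] ((0.6090741157531738, 0.0387316569685936), 0.032102398574352264)
[379 251  27  17 349] [ 0.60708541 -0.09285203  0.09      ] ((0.6070172190666199, -0.09205781668424606), 0.031623952090740204)
```

Emit:
carry_out(
  deltas=[
    [1,20,20,0,0,0,0],
    [1,50,52,0,0,0,0],
    [1,85,90,0,0,0,0],
    [1,120,127,0,0,0,0],
    [1,155,163,0,0,0,0],
    [1,185,195,30,0,0,0],
    [1,201,212,70,0,0,0],
    [1,201,212,90,0,0,0],
    [1,201,212,90,0,0,0],
    [1,201,212,90,0,0,0],
  ],
)

```text
time_s: 8.65
tool_pos: [0.6144, 0.1699, 0.1502]
tcp_rot: [2.087, 2.348, 0.001]
contact_force: [-0.5, 0.5, 1.1]
width: 0.0854
finger_force: 0.0
```

```bash
python3 - <<'E'
from h import *
import m
from m import blob,hsv
s=get_state(); print(s['tool_pos'],s['contact_force'],s['q'].round(2)); c=m.c; H,S,V=hsv[...,0],hsv[...,1],hsv[...,2]
print('handle'); blob(((H<14)&(S>110)),(335,190,385,215),.162,20)
im=c['color'][175:245,310:410]; a=cv2.resize(np.ascontiguousarray(im[:,:,::-1]),None,fx=4,fy=4)
c2=cam('side'); im=c2['color'][140:260,330:450]; b=cv2.resize(np.ascontiguousarray(im[:,:,::-1]),None,fx=3,fy=3)
o=np.zeros((360,760,3),np.uint8); o[:280,:400]=a; o[:,400:]=b; cv2.imwrite('pics/t1.png',o)
E
```

```text
[0.61480585 0.16997097 0.15080344] [-0.05955178 -0.54893892  0.39649347] [ 0.25  0.54  1.65 -0.    0.95  0.13]
handle
[356 205  23   8 133] [366.8 208.8] [ 0.4278 -0.0552  0.162 ] ((0.4278857409954071, -0.05524452403187752), (0.014830823987722397, 0.054063595831394196), 5.845419406890869)
```

View pics/t1.png

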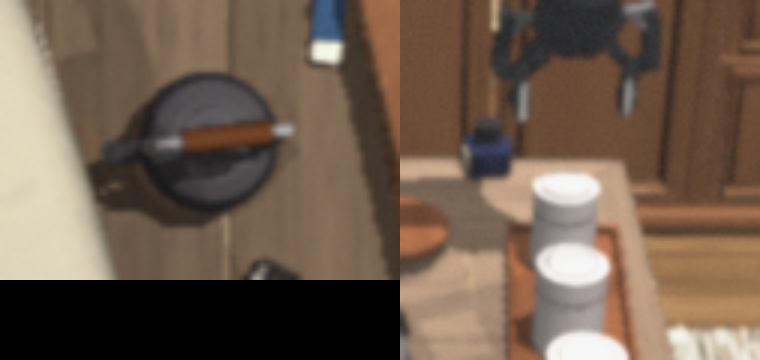

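From the top the pot handle is at (.4278,-.0552), within 2 mm of the coaster centre. The side panel shows the open fingers at 522 and 628 over the left tin at (566,190), about 2 mm off. I'll correct that and go down.

Emit:
carry_out(
  deltas=[
    [1,0,-1,30,0,0,0],
    [1,0,-1.5,70,0,0,0],
    [1,0,-1.5,100,0,0,0],
    [1,0,-1.5,109,0,0,0],
    [1,0,-1.5,109,0,0,0],
    [0.3,0,-1.5,109,0,0,0],
    [-1,0,-1.5,109,0,0,0],
    [-1,0,-1.5,109,0,0,0],
    [-1,0,-1.5,109,0,0,0],
    [-1,0,-1.5,109,0,0,0],
  ],
)

```text
time_s: 10.0
tool_pos: [0.6139, 0.1707, 0.0423]
tcp_rot: [2.085, 2.348, 0.004]
contact_force: [-1.2, -0.5, 5.3]
width: 0.0588
finger_force: 64.2
```

Emit:
carry_out(
  deltas=[
    [-1,0,0,-10,0,0,0],
    [-1,0,0,-25,0,0,0],
    [-1,0,0,-42,0,0,0],
    [-1,0,0,-50,0,0,0],
    [-1,0,0,-50,0,0,0],
    [-1,0,0,-50,0,0,0],
    [-1,0,0,-50,0,0,0],
    [-1,0,0,-50,0,0,0],
  ],
)

```text
time_s: 11.0
tool_pos: [0.6125, 0.1703, 0.0898]
tcp_rot: [-2.086, -2.348, 0.001]
contact_force: [-0.7, 0.2, -4.6]
width: 0.0593
finger_force: 65.5
```

```bash
python3 - <<'E'
from h import *
s=get_state(); print(s['tool_pos'],s['contact_force'],s['torque'])
E
```

```text
[0.61254511 0.17029546 0.08979875] [-0.71020877  0.1687142  -4.61253636] [-0.04870786 -0.07196793  0.02465223]
```

The left tin reads 4.6 N (0.47 kg), so it looks like the heavy one. The order asked still means feeling all three, so I'll put it back for now.

Emit:
carry_out(
  deltas=[
    [-1,0,0,15,0,0,0],
    [-1,0,0,35,0,0,0],
    [-1,0,0,46,0,0,0],
    [-1,0,0,49,0,0,0],
    [-1,0,0,50,0,0,0],
    [-1,0,0,50,0,0,0],
  ],
)

```text
time_s: 11.75
tool_pos: [0.611, 0.1699, 0.0419]
tcp_rot: [-2.085, -2.347, 0.006]
contact_force: [-12.0, -2.6, 22.6]
width: 0.0592
finger_force: 67.9
```

Emit:
carry_out(
  deltas=[
    [-1,0,0,-1,0,0,0],
    [-1,0,0,-1.5,0,0,0],
    [-1,0,0,-1.5,0,0,0],
  ],
)

```text
time_s: 12.12
tool_pos: [0.6112, 0.17, 0.042]
tcp_rot: [-2.085, -2.347, 0.005]
contact_force: [-6.9, -2.8, 9.7]
width: 0.059
finger_force: 66.6
```

```bash
python3 - <<'E'
from h import *
s=get_state(); print(s['tool_pos'],s['contact_force'],s['torque'],cv2.Rodrigues(s['tcp_rot'])[0].round(4).tolist())
c2=cam('side'); save(c2,'t1b.png',6,(355,150,455,240))
E
```

```text
[0.61117051 0.16997401 0.04196992] [-6.89544923 -2.76233533  9.73430504] [-0.36960857  1.60237042  0.01496424] [[-0.118, 0.993, -0.0038], [0.993, 0.118, -0.001], [-0.0005, -0.0039, -1.0]]
```

View pics/t1b.png

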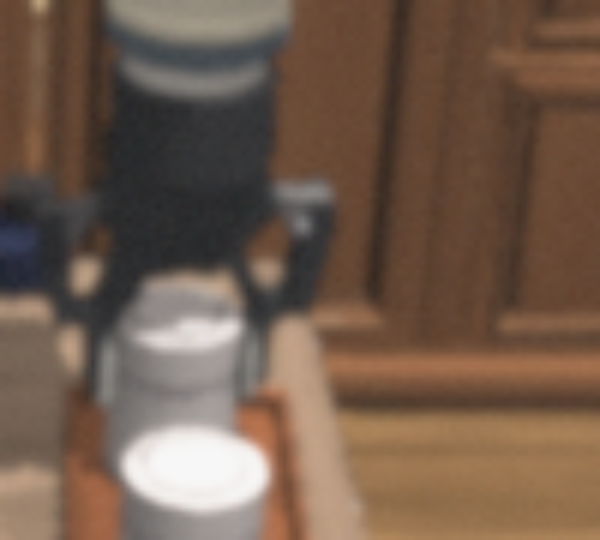

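The tin is seated and upright in the tray (lid at (185,345)). I'll ease the push off, release and rise.

Emit:
carry_out(
  deltas=[
    [-1,0,0,-1,0,0,0],
    [0.7,0,0,-1,0,0,0],
    [1,0,0,-1,0,0,0],
    [1,0,0,-1,0,0,0],
    [1,0,0,-1,0,0,0],
    [1,0,0,-20,0,0,0],
    [1,0,0,-60,0,0,0],
    [1,0,0,-100,0,0,0],
    [1,0,0,-110,0,0,0],
    [1,0,0,-110,0,0,0],
  ],
)

```text
time_s: 13.42
tool_pos: [0.6132, 0.1705, 0.1531]
tcp_rot: [2.086, 2.348, 0.003]
contact_force: [-0.3, -0.8, -0.7]
width: 0.0854
finger_force: 0.0
```

```bash
cat > tins.py <<'E'
from h import *
s=get_state(); print(s['time_s'],s['tool_pos'],s['contact_force'],s['torque'])
for nm,w in (('side',(190,290,360,420)),('top',(115,165,250,400))):
    c=cam(nm); hsv=cv2.cvtColor(c['color'],cv2.COLOR_RGB2HSV); S,V=hsv[...,1],hsv[...,2]
    m=((S<35)&(V>205)).astype(np.uint8); m[:w[0]]=0;m[w[1]:]=0;m[:,:w[2]]=0;m[:,w[3]:]=0
    n,l,s,ce=cv2.connectedComponentsWithStats(m)
    for i in range(1,n):
        if s[i,4]>100:
            vv,uu=np.nonzero(l==i); q=np.array([onz(c,a,b,.09)[:2] for a,b in zip(uu,vv)],np.float32)
            print(nm,s[i,4],onz(c,*ce[i],.09).round(4),np.round(cv2.minEnclosingCircle(q)[0],4))
E
python3 tins.py
```

```text
13.425 [0.6132125  0.17046874 0.15307569] [-0.27415784 -0.83077646 -0.69715182] [-0.01411339  0.01003326  0.00473995]
side 189 [0.6132 0.1684 0.09  ] [0.6122 0.1692]
side 260 [0.6082 0.0374 0.09  ] [0.6083 0.0387]
side 363 [ 0.6069 -0.093   0.09  ] [ 0.6078 -0.0916]
top 127 [0.6206 0.1032 0.09  ] [0.6268 0.1055]
top 106 [0.6166 0.1181 0.09  ] [0.6241 0.1185]
top 124 [0.6279 0.1474 0.09  ] [0.6283 0.1495]
top 249 [0.6082 0.0356 0.09  ] [0.6073 0.04  ]
top 325 [ 0.606  -0.0904  0.09  ] [ 0.6062 -0.0895]
```

Emit:
carry_out(
  deltas=[
    [1,-20,-3,0,0,0,0],
    [1,-60,-10,0,0,0,0],
    [1,-100,-16,0,0,0,0],
    [1,-125,-20.5,0,0,0,0],
    [1,-130,-21.5,0,0,0,0],
    [1,-130,-21.5,20,0,0,0],
    [1,-130,-21.5,60,0,0,0],
    [1,-130,-21.5,95,0,0,0],
    [1,-130,-21.5,110,0,0,0],
    [1,-130,-21.5,110,0,0,0],
  ],
)

```text
time_s: 14.78
tool_pos: [0.6057, 0.0393, 0.0402]
tcp_rot: [-2.084, -2.348, 0.003]
contact_force: [0.1, 0.1, -0.7]
width: 0.0852
finger_force: 0.0
```

Emit:
carry_out(
  deltas=[
    [0.3,0,0,0,0,0,0],
    [-1,0,0,0,0,0,0],
    [-1,0,0,0,0,0,0],
    [-1,0,0,0,0,0,0],
    [-1,0,0,0,0,0,0],
  ],
)

```text
time_s: 15.4
tool_pos: [0.608, 0.0389, 0.0434]
tcp_rot: [2.085, 2.347, 0.003]
contact_force: [0.2, 1.0, 6.7]
width: 0.0592
finger_force: 64.5
```

Emit:
carry_out(
  deltas=[
    [-1,0,0,-10,0,0,0],
    [-1,0,0,-25,0,0,0],
    [-1,0,0,-42,0,0,0],
    [-1,0,0,-50,0,0,0],
    [-1,0,0,-50,0,0,0],
    [-1,0,0,-50,0,0,0],
    [-1,0,0,-50,0,0,0],
    [-1,0,0,-50,0,0,0],
  ],
)

```text
time_s: 16.4
tool_pos: [0.6065, 0.0387, 0.0913]
tcp_rot: [-2.086, -2.348, 0.001]
contact_force: [0.1, -0.0, -1.9]
width: 0.0588
finger_force: 64.6
```

Middle tin is 1.9 N, so light. I'll put it back.

Emit:
carry_out(
  deltas=[
    [-1,0,0,15,0,0,0],
    [-1,0,0,35,0,0,0],
    [-1,0,0,44,0,0,0],
    [-1,0,0,47,0,0,0],
    [-1,0,0,47.5,0,0,0],
    [-1,0,0,47.5,0,0,0],
  ],
)

```text
time_s: 17.15
tool_pos: [0.6072, 0.0388, 0.0446]
tcp_rot: [2.086, 2.348, 0.001]
contact_force: [0.3, -0.7, -2.8]
width: 0.0584
finger_force: 64.8
```

Emit:
carry_out(
  deltas=[
    [-1,0,0,0.7,0,0,0],
    [-1,0,0,1.2,0,0,0],
    [-1,0,0,1.2,0,0,0],
  ],
)

```text
time_s: 17.52
tool_pos: [0.607, 0.0388, 0.0435]
tcp_rot: [2.086, 2.348, 0.001]
contact_force: [-1.0, 0.5, 1.7]
width: 0.0589
finger_force: 64.9
```

Seated. I'll release, rise and move on to the right tin.

Emit:
carry_out(
  deltas=[
    [0.7,0,0,0,0,0,0],
    [1,0,0,0,0,0,0],
    [1,0,0,0,0,0,0],
    [1,0,0,0,0,0,0],
    [1,0,0,-20,0,0,0],
    [1,0,0,-60,0,0,0],
    [1,0,0,-100,0,0,0],
    [1,0,0,-110,0,0,0],
    [1,0,0,-110,0,0,0],
  ],
)

```text
time_s: 18.65
tool_pos: [0.6072, 0.0388, 0.1543]
tcp_rot: [2.085, 2.348, 0.002]
contact_force: [-0.2, -0.1, -1.0]
width: 0.0855
finger_force: 0.0
```

```bash
python3 tins.py
```

```text
18.65 [0.60718113 0.03877974 0.15434432] [-0.1743721  -0.1067014  -1.04297305] [0.00704005 0.0439494  0.01923   ]
side 206 [0.6132 0.1687 0.09  ] [0.6139 0.1689]
side 244 [0.6077 0.0369 0.09  ] [0.6082 0.0385]
side 351 [ 0.6073 -0.0936  0.09  ] [ 0.6082 -0.0926]
top 207 [0.6041 0.0808 0.09  ] [0.6111 0.0897]
top 132 [ 0.6081 -0.0712  0.09  ] [ 0.6172 -0.0688]
top 309 [ 0.6074 -0.0948  0.09  ] [ 0.612  -0.0832]
top 132 [0.5974 0.1021 0.09  ] [0.6084 0.1015]
top 299 [0.6116 0.1724 0.09  ] [0.6117 0.1728]
top 170 [ 0.6069 -0.0337  0.09  ] [ 0.6089 -0.0216]
```

Emit:
carry_out(
  deltas=[
    [1,-20,-2.5,0,0,0,0],
    [1,-60,-7,0,0,0,0],
    [1,-100,-12,0,0,0,0],
    [1,-125,-15.5,0,0,0,0],
    [1,-130,-16,0,0,0,0],
    [1,-130,-16,20,0,0,0],
    [1,-130,-16,60,0,0,0],
    [1,-130,-16,98,0,0,0],
    [1,-130,-16,111,0,0,0],
    [1,-130,-16,111,0,0,0],
  ],
)

```text
time_s: 20.0
tool_pos: [0.6054, -0.0915, 0.0408]
tcp_rot: [-2.084, -2.348, 0.002]
contact_force: [0.1, 0.7, -0.0]
width: 0.0852
finger_force: 0.0
```

Emit:
carry_out(
  deltas=[
    [0.3,0,0,0,0,0,0],
    [-1,0,0,0,0,0,0],
    [-1,0,0,0,0,0,0],
    [-1,0,0,0,0,0,0],
    [-1,0,0,0,0,0,0],
  ],
)

```text
time_s: 20.62
tool_pos: [0.6076, -0.0924, 0.0438]
tcp_rot: [2.085, 2.347, 0.003]
contact_force: [0.2, 0.9, 6.9]
width: 0.0594
finger_force: 64.5
```

Emit:
carry_out(
  deltas=[
    [-1,0,0,-10,0,0,0],
    [-1,0,0,-25,0,0,0],
    [-1,0,0,-42,0,0,0],
    [-1,0,0,-50,0,0,0],
    [-1,0,0,-50,0,0,0],
    [-1,0,0,-50,0,0,0],
    [-1,0,0,-50,0,0,0],
    [-1,0,0,-50,0,0,0],
  ],
)

```text
time_s: 21.62
tool_pos: [0.6059, -0.0922, 0.0916]
tcp_rot: [-2.086, -2.348, 0.001]
contact_force: [0.1, -0.2, -2.4]
width: 0.0591
finger_force: 64.7
```

Emit:
carry_out(
  deltas=[
    [-1,0,0,15,0,0,0],
    [-1,0,0,35,0,0,0],
    [-1,0,0,44,0,0,0],
    [-1,0,0,47,0,0,0],
    [-1,0,0,48,0,0,0],
    [-1,0,0,48,0,0,0],
  ],
)

```text
time_s: 22.38
tool_pos: [0.6066, -0.0923, 0.0443]
tcp_rot: [2.086, 2.348, 0.001]
contact_force: [0.6, -0.2, -1.3]
width: 0.0589
finger_force: 65.1
```

The right tin is 2.4 N in the air (about 0.2 kg), so the left one is heaviest. I'll seat this one and release.

Emit:
carry_out(
  deltas=[
    [-1,0,0,0.6,0,0,0],
    [-1,0,0,0.6,0,0,0],
    [0.7,0,0,0.6,0,0,0],
    [1,0,0,0.6,0,0,0],
    [1,0,0,0.6,0,0,0],
    [1,0,0,-1,0,0,0],
    [1,0,0,-20,0,0,0],
    [1,0,0,-60,0,0,0],
    [1,0,0,-100,0,0,0],
    [1,0,0,-110,0,0,0],
  ],
)

```text
time_s: 23.62
tool_pos: [0.6082, -0.0926, 0.1583]
tcp_rot: [2.083, 2.345, 0.005]
contact_force: [0.2, -0.1, 0.3]
width: 0.0857
finger_force: 0.0
```

```bash
python3 tins.py
```

```text
23.625 [ 0.60818808 -0.09257535  0.15833042] [ 0.16783179 -0.10416145  0.31642503] [0.00123699 0.00753056 0.01310157]
side 258 [0.6085 0.0378 0.09  ] [0.6093 0.0388]
side 329 [ 0.607  -0.0934  0.09  ] [ 0.6066 -0.0923]
top 146 [ 0.6151 -0.0894  0.09  ] [ 0.6186 -0.0899]
top 230 [ 0.6173 -0.1143  0.09  ] [ 0.6213 -0.1043]
top 290 [0.6114 0.1722 0.09  ] [0.6119 0.1732]
top 333 [0.6067 0.0407 0.09  ] [0.6061 0.0409]
```

Emit:
carry_out(
  deltas=[
    [1,25,3,0,0,0,0],
    [1,70,9,0,0,0,0],
    [1,120,16,0,0,0,0],
    [1,170,23,0,0,0,0],
    [1,215,30,0,0,0,0],
    [1,248,35,0,0,0,0],
    [1,260,36.5,0,0,0,0],
    [1,260,36.5,0,0,0,0],
  ],
)

```text
time_s: 24.72
tool_pos: [0.6111, 0.1703, 0.1531]
tcp_rot: [-2.084, -2.349, 0.003]
contact_force: [0.2, 0.2, 0.1]
width: 0.0855
finger_force: 0.0
```

Emit:
carry_out(
  deltas=[
    [1,0,0,20,0,0,0],
    [1,0,0,60,0,0,0],
    [1,0,0,98,0,0,0],
    [1,0,0,111,0,0,0],
    [1,0,0,111,0,0,0],
    [0.3,0,0,111,0,0,0],
    [-1,0,0,111,0,0,0],
    [-1,0,0,111,0,0,0],
    [-1,0,0,111,0,0,0],
    [-1,0,0,111,0,0,0],
  ],
)

```text
time_s: 25.98
tool_pos: [0.6129, 0.1704, 0.0449]
tcp_rot: [2.085, 2.348, 0.003]
contact_force: [0.5, -2.3, 6.8]
width: 0.0589
finger_force: 65.0
```

Now I'll lift it 200 mm and hold.

Emit:
carry_out(
  deltas=[
    [-1,0,0,-10,0,0,0],
    [-1,0,0,-25,0,0,0],
    [-1,0,0,-50,0,0,0],
    [-1,0,0,-80,0,0,0],
    [-1,0,0,-115,0,0,0],
    [-1,0,0,-150,0,0,0],
    [-1,0,0,-180,0,0,0],
    [-1,0,0,-195,0,0,0],
    [-1,0,0,-200,0,0,0],
    [-1,0,0,-200,0,0,0],
  ],
)

```text
time_s: 27.22
tool_pos: [0.6113, 0.1701, 0.2424]
tcp_rot: [-2.086, -2.348, 0.002]
contact_force: [0.8, -0.4, -5.0]
width: 0.059
finger_force: 65.7
```

Emit:
carry_out(
  deltas=[
    [-1,0,0,0,0,0,0],
    [-1,0,0,0,0,0,0],
    [-1,0,0,0,0,0,0],
    [-1,0,0,0,0,0,0],
  ],
)

```text
time_s: 27.72
tool_pos: [0.6118, 0.1702, 0.2429]
tcp_rot: [-2.086, -2.349, 0.0]
contact_force: [-0.6, -0.1, -5.1]
width: 0.0588
finger_force: 65.6
```

```bash
python3 tins.py; python3 -c "
from h import *
save(cam('side'),'end.png',2.5,(240,80,470,310))"
```

```text
27.725 [0.61178218 0.17024546 0.24287837] [-0.57633234 -0.12532839 -5.13860938] [-0.01619657 -0.01605114 -0.06283628]
side 249 [0.6079 0.0358 0.09  ] [0.6077 0.0363]
side 364 [ 0.6067 -0.0929  0.09  ] [ 0.608  -0.0914]
top 817 [0.6145 0.1681 0.09  ] [0.6086 0.1656]
top 199 [0.622  0.1003 0.09  ] [0.6202 0.1015]
top 309 [0.6076 0.0386 0.09  ] [0.6065 0.0401]
top 372 [ 0.6063 -0.09    0.09  ] [ 0.6054 -0.0897]
top 462 [0.5605 0.1789 0.09  ] [0.5488 0.1781]
```

View pics/end.png

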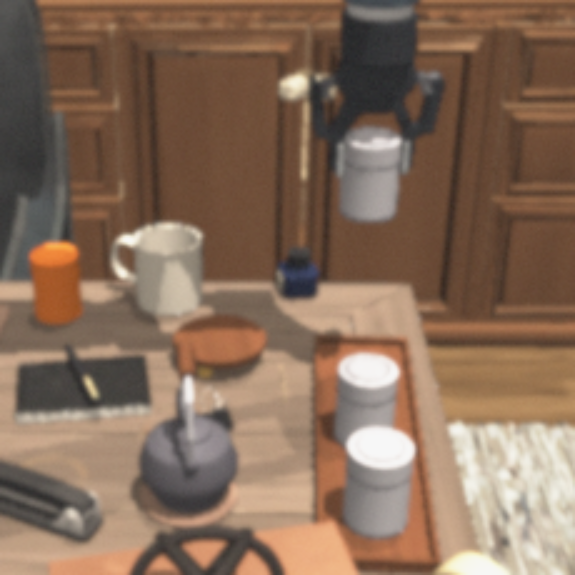

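The heavy tin is held upright at (370,175) with its underside about 0.20 m up. The two light tins are back in place at (367,400) and (378,480), and the pot stands on the coaster at (188,465).

```bash
python3 -c "
from plant import job
print(job.hand_in())"
```

```text
the job is handed in; nothing more can be done
None
```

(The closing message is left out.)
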